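# Turn a bearing carrier over in its stand and hold it up level

### The job

The flat bearing carrier lies in its turn-over stand with the round bearing boss underneath. Lead it over by its handle, without letting it fall, until it lies on the opposite rest post with its pivot pins still in the notches and the boss on top. Then lift it straight up out of the stand, gripped where it balances, and finish still holding it level and motionless in the air, at least 10 cm higher than it lay; leave the plug gauge, the ball bearing and the nut where they are.

Things in the scene. Friction and masses are not known exactly. Their poses are not given: they have to be found in the camera images.
- stand: Steel turn-over stand, fixed on the bench, symmetric. Origin: underside centre; x is the direction in which the carrier lies and swings, y the pivot line, z up. Base 190 x 105 x 8 mm. Two cheeks at y = 34 to 44 mm either side, 32 mm long in x, 111 mm high, each with an open-topped notch 12 mm wide at x = 0, its bottom 96 mm above the bench
- notch (a point): The middle of the stand's pivot line, 100 mm above the bench, where the carrier's origin lies while both pins sit in the notches; axes as the stand's. A fixed grey crate of white parts, 135 mm high, stands to the left (+y), its nearest corner at about x = 0.50, y = -0.175 m in the world
- rest_far (a point): Top of the rest post (18 mm across, 95 mm high) at the stand's x = +62 mm, away from the robot; the carrier lies on it at the start
- rest_near (a point): Top of the same kind of post at the stand's x = -62 mm, toward the robot; the carrier must lie on it once turned over
- carrier: Loose aluminium plate 88 x 60 x 10 mm, about 0.17 kg: x -13 to 75 mm, y +-30, z +-5. Origin: middle of the pivot line, where two 8 mm pins stick out 16 mm along y into the notches. x points to the handle; z up at the start, down once turned over. Its long sides (y = +-30 mm) are free to grip while it lies in the stand, 100 mm above the bench, the 8 mm base below
- boss (a point): Centre of the top of the round bearing boss, 38 mm across, 4 mm high, on the carrier's -z face at x = 29 mm (underneath at the start; the other face is plain)
- handle (a point): Middle of the handle's cross bar, on the carrier's x, 115 mm from the pivot line; two 6 mm rods at y = +-26 mm carry it. A black sleeve, 12 mm thick, 40 mm long along y, turns freely on the bar, so it can stay pinched from above while the carrier swings over. The opening between sleeve and plate is 34 mm (x) by 46 mm (y)
- balance (a point): The carrier's balance point (centre of mass), 38 mm from the pivot line along its x, at half thickness; axes as the carrier's. Gripped here across its 60 mm width it stays level; held by the handle it sags
- plug: Metal plug gauge, 33 x 113 x 33 mm, a short bar with thicker ends, lying; bystander; origin at its underside centre
- bearing_a: Ball bearing, 32 mm across, 9 mm high, lying flat; bystander; origin at its underside centre
- nut: Hexagon nut, 22 mm across, 10 mm high, lying flat; bystander; origin at its underside centre

How it is judged:
By the outcome, as a careful person would: the job done as asked, in the order asked, and still so for the second after the job is handed in, while the arm keeps its last pose, push and grip.
It also fails if it takes over 64 s, if anything falls off the work surface, if the arm or the gripper's body presses on something with over 40 N, if the wrist force passes 120 N, or if a joint passes its speed limit or range.

### The arm

A 7-joint arm with a two-finger parallel gripper is mounted at the origin on a cart in front of the work surface, level with it; the furniture and walls round the work are solid. World frame = base frame: x ahead of the robot, y to its left, z up, the work surface at z = 0. Lengths are in m, angles in degrees, forces in N, time in s.
With the tool pointing down it reaches from about 0.425 to 1.025 m from the base axis. Payload 3.6 kg.
Tool frame: the origin (TCP) lies between the finger pads; the fingertips stand 14 mm ahead of it and the grasp point (between the pads) lies 5 mm behind it; z points along the fingers, y is the line along which they close (so a half turn about z gives the same grasp; the last joint's range is limited). The gripper opens to 85 mm and grips with 20 to 120 N. Pads are 22 mm wide; open, the fingers measure 114 mm over their backs; the gripper's body (76 mm by 85 mm) begins 54 mm behind the grasp point. The pads swing forward as they close: fully open they stand 13 mm farther back than shut.
Start: joints at [-69.127, 33.873, 2.773, 92.16, -1.908, 54.013, -1.931], TCP at [0.32, 0.65, 0.245] pointing down, gripper open.
Joint ranges: [-153.93, 153.93], [-27.13, 128.08], [-72.61, 78.16], [10.71, 143.7], [-87.88, 267.88], [4.46, 118.87], [-176.78, 176.78]. Speed limits (degrees/s): [147.25, 147.25, 180, 180, 180, 180, 180].

### API

Orientations are given as a 3x3 rotation matrix whose columns are the frame's x, y, z axes.
In Python, from rig import bot, read_camera, camera_info gives the robot as it stands.
- The arm moves only by the tool drive_tool, never from a script. Its argument "steps" is a list of rows, each a list of 2 entries, a list of its own where there are three numbers: the shift along the world's x, y, z in mm, then the turn, a rotation vector about the world's x, y, z in rad. A call has 1 to 8 rows; each row shifts and turns the commanded pose from where the row before left it; what a row does not reach is not made up. A row lasts 1/12 s, in which the tool goes at most 41.7 mm and 7.16 degrees, less where a joint would pass 70% of its speed; a pose out of reach is approached as far as the arm can. A call is refused whole if a number of a shift passes 41.7 or a number of a turn 0.125, either way. A call with a gripper value outside its range is refused whole. "grip" is the closure, from 0 (fully open) to 1 (shut), set as the call begins (left out, the last holds). The fingers move at their own pace and stop on an object; "grip_force" is the grip in N (left out, the last holds). Time passes only in rows, so rows that do not move let the fingers close. It gives the time, the measured TCP pose, the force, the opening and the grip force at its end, in the units of the state.
- bot.get_state(): the state, without advancing time (a new reading comes with each control period).
- read_camera(name): name is "side" or "top"; returns the picture (400x640x3 uint8, red, green, blue); there is no depth.
- camera_info(name): a dict with "fx", "fy", "cx", "cy" (pixels), "rvec" (rotation vector, rad) and "tvec" (3), from world to camera coordinates, as OpenCV has them. Camera axes: x right, y down, z forward; pixel columns grow to the right and rows downward; lengths in m; the calibration is good to about 2 mm. A picture is of the moment at which its call begins. camera_info takes no time and is no camera call.
- bot.sign_off(): hands the job in; it is judged then, once.
The state is a dict: "time": time; "joints": joint angles; "dq": joint speeds; "joint_torque": joint torques, N m; "tcp_pos": TCP position; "orientation": TCP orientation; "ft_force": force on the tool from outside, world axes, zero at the start; "torque": the same for the moment, N m; "gripper_width": finger opening in m; "grip_force": force on a finger pad.
Only numpy, scipy, OpenCV 4.12 (cv2) and the standard library are available. Lean on these libraries where they do the work, as an engineer would, in place of code of your own. Each camera call takes 0.05 s, during which the arm holds its last target. There are 200 camera calls.

## Working session

There is one attempt and no reset: what is moved stays moved. The work goes in short steps, Python scripts to look and compute and a tool call to move; the robot and the scene stay as the last step left them, time stands still between calls to the robot, and variables do not carry over. Pictures are saved under pics/ and viewed, at most 10 in all, crops included, and the job is handed in when it is done.

Besides the shell and the picture viewer there is one more tool, called after ">>>" in YAML: its name, and indented under it one key for each argument. drive_tool: Moves the arm, as the interface text tells. Its arguments: {"type":"object","properties":{"steps":{"type":"array","items":{"type":"array"}},"grip":{"type":"number"},"grip_force":{"type":"number"}},"required":["steps"]}

```bash
mkdir -p pics
cat > h.py <<'E'
import numpy as np, cv2
from rig import bot, read_camera, camera_info
def save(n,f):
    im=read_camera(n); cv2.imwrite('pics/'+f,im[:,:,::-1]); return im
def cam(n):
    c=camera_info(n); R=cv2.Rodrigues(np.array(c['rvec'],float))[0]; t=np.array(c['tvec'],float).ravel()
    K=np.array([[c['fx'],0,c['cx']],[0,c['fy'],c['cy']],[0,0,1.]]); return K,R,t
def ray(n,uv):
    K,R,t=cam(n); d=R.T@np.linalg.inv(K)@np.array([uv[0],uv[1],1.]); return -R.T@t,d
def onz(n,uv,z):
    o,d=ray(n,uv); return o+d*(z-o[2])/d[2]
def proj(n,P):
    K,R,t=cam(n); p=K@(R@np.asarray(P,float)+t); return p[:2]/p[2]
def two(a,ua,b,ub):
    o1,d1=ray(a,ua);o2,d2=ray(b,ub); s=np.linalg.lstsq(np.c_[d1,-d2],o2-o1,rcond=None)[0]
    p,q=o1+s[0]*d1,o2+s[1]*d2; return (p+q)/2,np.linalg.norm(p-q)
E
python3 - <<'E'
from h import *
save('top','t0.png');save('side','s0.png')
for n in('top','side'):
    K,R,t=cam(n);print(n,-R.T@t,R[2],K[0,0])
s=bot.get_state();print(s)
E
```

```text
top [ 0.37588352 -0.20169424  1.20929724] [ 0.12742515  0.01651019 -0.99171077] 518.3892241051155
side [0.231247   0.42558873 0.60628528] [ 0.35065958 -0.70331873 -0.61836933] 483.7546977037137
{'time': 0.1, 'joints': array([-69.12837506,  33.92155444,   2.76757224,  92.23094752,
        -1.90938608,  54.01253516,  -1.93078199]), 'dq': array([ 0.0816066 , -0.09937179,  0.02658386, -0.16710573,  0.09374491,
       -0.1109699 ,  0.00784614]), 'joint_torque': array([ 4.64087512e-03, -5.50003839e+01,  1.55318096e+00, -1.98824304e+01,
        9.66115971e-03,  3.85556763e-03,  1.73470266e-05]), 'tcp_pos': array([0.32007696, 0.64969577, 0.24422919]), 'orientation': array([[-8.97066065e-01,  4.41895674e-01, -8.29745411e-04],
       [ 4.41896443e-01,  8.97064053e-01, -1.90224165e-03],
       [-9.62575763e-05, -2.07309798e-03, -9.99997846e-01]]), 'ft_force': array([ 0.19875189, -0.04384432, -1.00837643]), 'torque': array([ 0.00564438,  0.01564274, -0.01478334]), 'grip_force': 0.0, 'gripper_width': 0.08533312013511485}
```

View pics/t0.png

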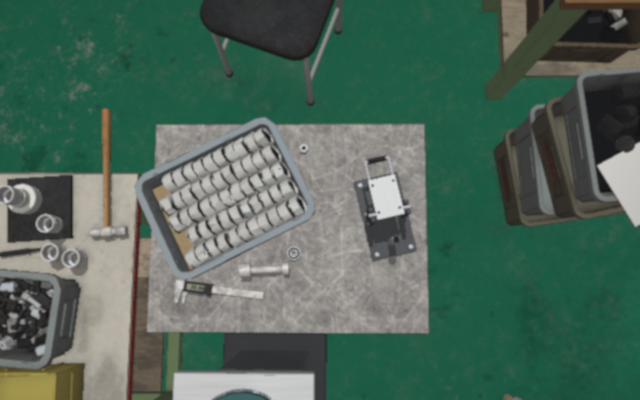

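View pics/s0.png

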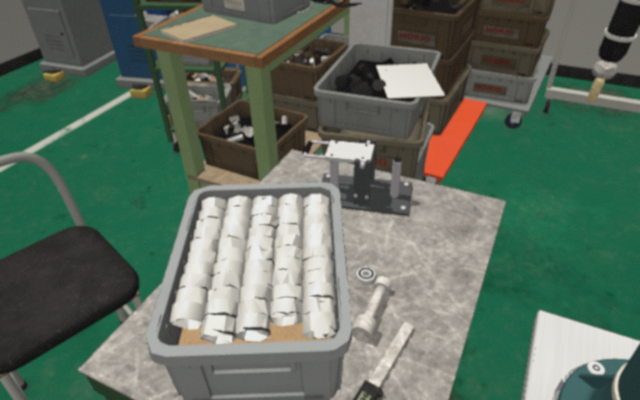

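The top view shows the stand at about (385,215) with the white plate at (385,198) and the handle sleeve at (376,160). The side view shows the plate at (350,151). Next I'll view enlarged crops of both.

Run:
```python
import cv2,numpy as np
a=cv2.imread('pics/t0.png')[145:270,345:425];b=cv2.imread('pics/s0.png')[130:225,295:425]
a=cv2.resize(a,None,fx=4.5,fy=4.5,interpolation=cv2.INTER_CUBIC);b=cv2.resize(b,None,fx=3.2,fy=3.2,interpolation=cv2.INTER_CUBIC)
o=np.zeros((600,800,3),np.uint8);o[:a.shape[0],:a.shape[1]]=a;o[:b.shape[0],370:370+b.shape[1]]=b
cv2.imwrite('pics/c0.png',o)
```

```text
(no output)
```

View pics/c0.png

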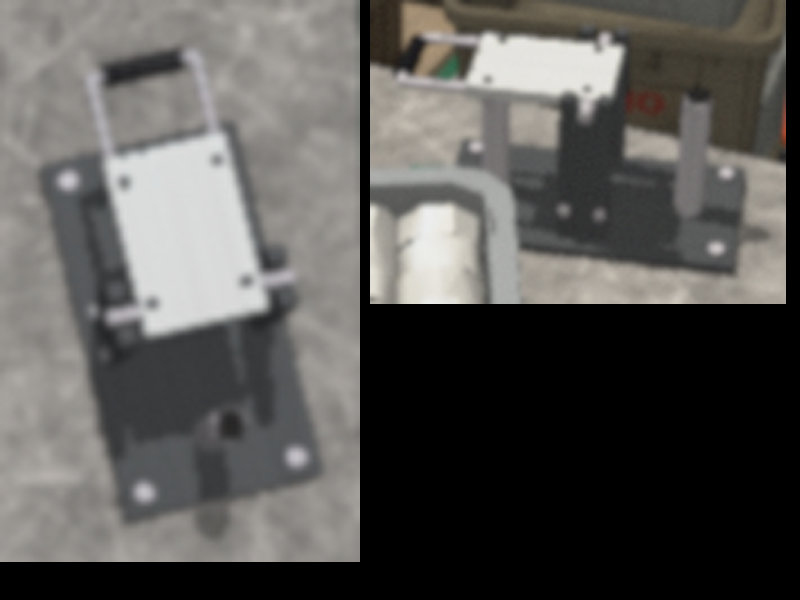

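The crop shows the plate with its pins at crop (100,312) and (290,278), the sleeve at (145,66), and the near post top at (230,424). The carrier x axis points up and slightly left in the image. Next I'll measure these.

Run:
```python
from h import *
im=cv2.imread('pics/t0.png'); g=im.max(2); x0,y0=345,145
c=cv2.resize(g[145:270,345:425],None,fx=4,fy=4,interpolation=cv2.INTER_CUBIC)
def px(p): return (np.array(p)+.5)/4-.5+[x0,y0]
m=(c>185).astype(np.uint8); m=cv2.morphologyEx(m,cv2.MORPH_OPEN,np.ones((25,25)))
cs=max(cv2.findContours(m,0,2)[0],key=cv2.contourArea); r=cv2.minAreaRect(cs)
B=np.array([onz('top',px(p),.105) for p in cv2.boxPoints(r)]);print('plate',B.round(4).tolist(),[np.linalg.norm(B[i]-B[i-1]).round(4) for i in range(4)],'ctr',B.mean(0))
m=(c<75).astype(np.uint8);n,l,st,ce=cv2.connectedComponentsWithStats(m)
for i in range(1,n):
    if st[i,4]>60: print(st[i],onz('top',px(ce[i]),.1))
# hand reads (4.5x crop)
f=lambda u,v:np.array([u/4.5+345-.4,v/4.5+145-.4])
pins=[onz('top',f(*p),.1) for p in((98,312),(291,277))];print('pins',pins,np.mean(pins,0))
sc=np.array([onz('top',f(*p),.01) for p in((68,180),(297,457),(145,492))]);print('screws',sc,'stand ctr',(sc[0]+sc[1])/2)
print('post',onz('top',f(230,424),.095))
s=onz('top',f(144,66),.104);print('sleeve',s)
side=lambda u,v:np.array([(u-370)/3.2+295-.35,v/3.2+130-.35])
print('side proj sleeve',proj('side',[s[0],s[1],.1]),side(413,62))
```

```text
plate [[0.5722, -0.2784, 0.105], [0.5866, -0.3349, 0.105], [0.5027, -0.3543, 0.105], [0.4886, -0.2984, 0.105]] [np.float64(0.086), np.float64(0.0582), np.float64(0.0861), np.float64(0.0577)] ctr [ 0.53750936 -0.31652302  0.105     ]
[  94   46   67   30 1105] [ 0.61915146 -0.29710588  0.1       ]
[  71  166   44  109 1413] [ 0.52904957 -0.276224    0.1       ]
[233 223  15  16 121] [ 0.52471944 -0.35672294  0.1       ]
[   81   261   176   149 14057] [ 0.467607   -0.31507589  0.1       ]
[ 173  397   31   48 1190] [ 0.42316956 -0.32821102  0.1       ]
pins [array([ 0.50006069, -0.27512898,  0.1       ]), array([ 0.51704134, -0.3674157 ,  0.1       ])] [ 0.50855101 -0.32127234  0.1       ]
screws [[ 0.57923755 -0.26598245  0.01      ]
 [ 0.43562455 -0.38228787  0.01      ]
 [ 0.41755837 -0.3044348   0.01      ]] stand ctr [ 0.50743105 -0.32413516  0.01      ]
post [ 0.44700901 -0.33791777  0.095     ]
sleeve [ 0.61906597 -0.2978815   0.104     ]
side proj sleeve [307.94797651 148.21398225] [308.0875 149.025 ]
```

>>> drive_tool:
  steps:
    - [[0,0,40],[0,0,0]]
    - [[0,0,40],[0,0,0]]
    - [[10,-30,25],[0,0,-0.11]]
    - [[12,-39,0],[0,0,-0.11]]
    - [[12,-39,0],[0,0,-0.11]]
    - [[12,-39,0],[0,0,-0.11]]
    - [[12,-39,0],[0,0,-0.11]]
    - [[12,-39,0],[0,0,-0.11]]
  grip: 0.6

```text
time: 0.77
tcp_pos: [0.3904, 0.4231, 0.35]
orientation: [[-0.433, 0.901, -0.001], [0.901, 0.433, -0.0], [-0.0, -0.001, -1.0]]
ft_force: [0.5, 0.1, -0.0]
gripper_width: 0.0342
grip_force: 0.0
```

>>> drive_tool:
  steps:
    - [[12,-39,0],[0,0,-0.11]]
    - [[12,-39,0],[0,0,-0.11]]
    - [[12,-39,0],[0,0,0]]
    - [[12,-39,0],[0,0,0]]
    - [[12,-39,0],[0,0,0]]
    - [[12,-39,0],[0,0,0]]
    - [[12,-39,0],[0,0,0]]
    - [[12,-39,0],[0,0,0]]

```text
time: 1.43
tcp_pos: [0.4862, 0.1113, 0.3502]
orientation: [[-0.231, 0.973, -0.0], [0.973, 0.231, 0.0], [0.0, -0.0, -1.0]]
ft_force: [-0.2, -0.4, -1.3]
gripper_width: 0.0344
grip_force: 0.0
```

>>> drive_tool:
  steps:
    - [[12,-39,0],[0,0,0]]
    - [[12,-39,0],[0,0,0]]
    - [[12,-39,0],[0,0,0]]
    - [[12,-39,0],[0,0,0]]
    - [[12,-39,0],[0,0,0]]
    - [[12,-39,0],[0,0,0]]
    - [[12,-39,0],[0,0,0]]
    - [[12,-39,0],[0,0,0]]

```text
time: 2.1
tcp_pos: [0.5824, -0.2003, 0.3498]
orientation: [[-0.231, 0.973, -0.001], [0.973, 0.231, 0.001], [0.001, -0.001, -1.0]]
ft_force: [0.5, 0.3, -0.9]
gripper_width: 0.0343
grip_force: 0.0
```

>>> drive_tool:
  steps:
    - [[16,-30,-10],[0,0,0]]
    - [[17,-30,-20],[0,0,0]]
    - [[2,-20,-30],[0,0,0]]
    - [[0,0,-30],[0,0,0]]
    - [[0,0,-30],[0,0,0]]
    - [[0,0,-20],[0,0,0]]
    - [[0,0,0],[0,0,0]]
    - [[0,0,0],[0,0,0]]

```text
time: 2.77
tcp_pos: [0.6167, -0.2781, 0.209]
orientation: [[-0.231, 0.973, -0.003], [0.973, 0.231, 0.001], [0.002, -0.003, -1.0]]
ft_force: [-0.2, -1.2, 0.8]
gripper_width: 0.0341
grip_force: 0.0
```

Run:
```python
from h import *
a=save('top','t1.png')[130:290,335:435,::-1];b=save('side','s1.png')[70:220,270:420,::-1]
s=bot.get_state();print(s['tcp_pos'],s['joints'].round(1))
a=cv2.resize(a,None,fx=3.5,fy=3.5,interpolation=cv2.INTER_CUBIC);b=cv2.resize(b,None,fx=2.9,fy=2.9,interpolation=cv2.INTER_CUBIC)
o=np.zeros((600,800,3),np.uint8);o[:a.shape[0],:a.shape[1]]=a;o[:b.shape[0],360:360+b.shape[1]]=b
cv2.imwrite('pics/c1.png',o)
```

```text
[ 0.61834268 -0.27922189  0.21182473] [  2.2  35.1  27.8 101.1 -20.8  48.9  52.9]
```

View pics/c1.png

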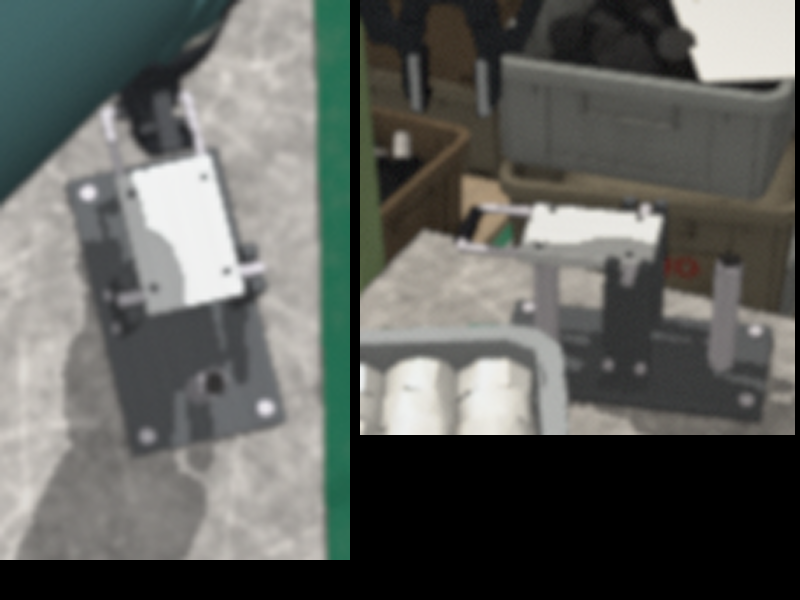

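The side crop shows the fingers at (415,85) and (483,85), straddling the sleeve at (467,232) in x. The tool still needs about 18 mm toward -y. I'll correct that, then descend.

>>> drive_tool:
  steps:
    - [[1,-18,0],[0,0,0]]
    - [[0,0,-10],[0,0,0]]
    - [[0,0,-20],[0,0,0]]
    - [[0,0,-20],[0,0,0]]
    - [[0,0,-10],[0,0,0]]
    - [[0,0,0],[0,0,0]]
    - [[0,0,0],[0,0,0]]

```text
time: 3.45
tcp_pos: [0.6186, -0.2965, 0.1505]
orientation: [[-0.231, 0.973, 0.0], [0.973, 0.231, -0.0], [-0.0, 0.0, -1.0]]
ft_force: [0.6, 0.0, -0.3]
gripper_width: 0.0342
grip_force: 0.0
```

Run:
```python
from h import *
b=save('side','s2.png')[100:200,270:400,::-1]; a=save('top','t2.png')[140:240,335:435,::-1]
s=bot.get_state();p=s['tcp_pos'];print(p)
u=np.array([.973,.23,0])
for d in(-.0314,-.017,.017,.0314):print(proj('side',p+d*u+[0,0,-.014])-[270,100])
b=cv2.resize(b,None,fx=3.5,fy=3.5,interpolation=cv2.INTER_CUBIC);a=cv2.resize(a,None,fx=3.4,fy=3.4,interpolation=cv2.INTER_CUBIC)
o=np.zeros((350,800,3),np.uint8);o[:,:455]=b;o[:340,460:800]=a
cv2.imwrite('pics/c2.png',o)
```

```text
[ 0.61928651 -0.29716562  0.15168108]
[52.81650174 33.1184844 ]
[45.505298   32.45184506]
[28.40269006 30.89242043]
[21.22616657 30.23806131]
```

View pics/c2.png

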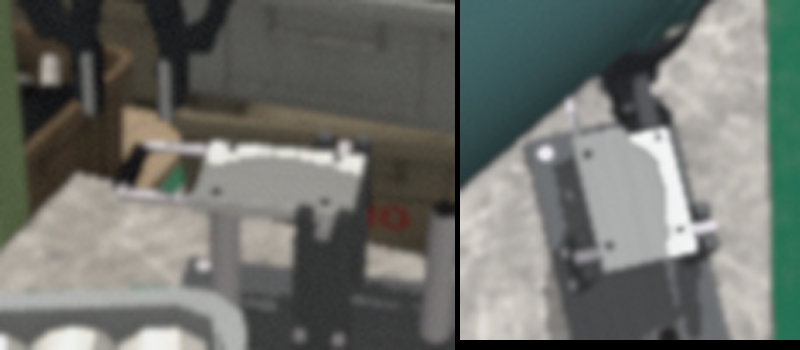

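The finger pads are at crop (88,85) and (166,88), with the sleeve at (131,170) midway between them, so they are aligned. I'll descend and close on the sleeve.

>>> drive_tool:
  steps:
    - [[0,0,-15],[0,0,0]]
    - [[0,0,-15],[0,0,0]]
    - [[0,0,-15],[0,0,0]]
    - [[0,0,-12],[0,0,0]]
    - [[0,0,0],[0,0,0]]
    - [[0,0,0],[0,0,0]]

```text
time: 4.05
tcp_pos: [0.6174, -0.2962, 0.0915]
orientation: [[-0.231, 0.973, -0.003], [0.973, 0.231, 0.001], [0.002, -0.003, -1.0]]
ft_force: [0.6, -0.4, 0.2]
gripper_width: 0.0343
grip_force: 0.0
```

>>> drive_tool:
  steps:
    - [[0,0,0],[0,0,0]]
    - [[0,0,0],[0,0,0]]
    - [[0,0,0],[0,0,0]]
    - [[0,0,0],[0,0,0]]
    - [[0,0,0],[0,0,0]]
    - [[0,0,0],[0,0,0]]
    - [[0,0,0],[0,0,0]]
    - [[0,0,0],[0,0,0]]
  grip: 1.0
  grip_force: 40

```text
time: 4.72
tcp_pos: [0.6189, -0.297, 0.0938]
orientation: [[-0.231, 0.973, 0.001], [0.973, 0.231, -0.001], [-0.001, 0.001, -1.0]]
ft_force: [0.6, -1.2, 2.0]
gripper_width: 0.0108
grip_force: 39.1
```

>>> drive_tool:
  steps:
    - [[-0.8,-0.2,10],[0,0,0]]
    - [[-0.9,-0.2,10],[0,0,0]]
    - [[-2.5,-0.6,9.7],[0,0,0]]
    - [[-2.5,-0.6,9.7],[0,0,0]]
    - [[-4.1,-1.0,9.1],[0,0,0]]
    - [[-4.1,-1.0,9.1],[0,0,0]]
    - [[-5.6,-1.3,8.2],[0,0,0]]
    - [[-5.6,-1.3,8.2],[0,0,0]]

```text
time: 5.38
tcp_pos: [0.5916, -0.3029, 0.1683]
orientation: [[-0.231, 0.973, 0.0], [0.973, 0.231, 0.0], [0.0, 0.0, -1.0]]
ft_force: [-1.3, -1.5, 0.0]
gripper_width: 0.0106
grip_force: 39.1
```

>>> drive_tool:
  steps:
    - [[0,0,0],[0,0,0]]
    - [[0,0,0],[0,0,0]]
    - [[0,0,0],[0,0,0]]

```text
time: 5.63
tcp_pos: [0.5926, -0.303, 0.1673]
orientation: [[-0.231, 0.973, 0.001], [0.973, 0.231, -0.001], [-0.001, 0.001, -1.0]]
ft_force: [0.8, -0.7, -0.8]
gripper_width: 0.0103
grip_force: 39.2
```

Run:
```python
from h import *
b=save('side','s3.png')[80:200,270:400,::-1]; a=save('top','t3.png')[140:260,335:435,::-1]
s=bot.get_state();print(s['tcp_pos'],s['ft_force'],s['joints'].round(1))
b=cv2.resize(b,None,fx=3.5,fy=3.5,interpolation=cv2.INTER_CUBIC);a=cv2.resize(a,None,fx=3.4,fy=3.4,interpolation=cv2.INTER_CUBIC)
o=np.zeros((420,800,3),np.uint8);o[:,:455]=b;o[:408,460:800]=a
cv2.imwrite('pics/c3.png',o)
```

```text
[ 0.59281148 -0.30282765  0.16697781] [ 0.93512298  0.17213735 -0.21923175] [  6.   37.1  25.9 104.4 -22.5  43.6  57.2]
```

View pics/c3.png

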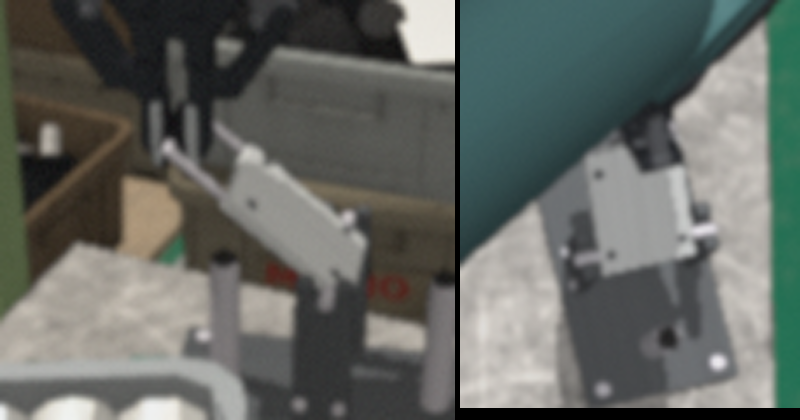

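The carrier is at about 40° with its pins in the notches, and the handle's near corner is at crop (167,147). I'll check where the sleeve sits in the pads.

Run:
```python
from h import *
u=np.array([.973,.23,0]);v=np.array([-.23,.973,0]);pv=np.array([.5073,-.3236,.1])
def hit(uv,y):
    o,d=ray('side',uv); q=o+d*((pv+v*y-o)@v)/(d@v); r=q-pv; return r@u,r[2],np.hypot(r@u,r[2]),np.degrees(np.arctan2(r[2],r@u))
print('corner',hit((167/3.5+270-.36,147/3.5+80-.36),.027))
for p in((160,165),(190,160)):print('tip',hit((p[0]/3.5+270-.36,p[1]/3.5+80-.36),.0)) 
t=bot.get_state()['tcp_pos']-pv;print('tcp',t@u,t[2],'lat',t@v)
```

```text
corner (np.float64(0.0872725148972388), np.float64(0.07664741163718888), np.float64(0.11615213113485885), np.float64(41.29134086964755))
tip (np.float64(0.09796925077454537), np.float64(0.05006289470491129), np.float64(0.11001939612432343), np.float64(27.067314168300722))
tip (np.float64(0.08115236309663079), np.float64(0.05478292870647547), np.float64(0.09791259017014195), np.float64(34.02181564363588))
tcp 0.08798031380095377 0.0669778103264845 lat 0.0005438576158171382
```

>>> drive_tool:
  steps:
    - [[-6.9,-1.6,7.1],[0,0,0]]
    - [[-6.9,-1.6,7.1],[0,0,0]]
    - [[-8.0,-1.9,5.7],[0,0,0]]
    - [[-8.0,-1.9,5.7],[0,0,0]]
    - [[-8.8,-2.1,4.2],[0,0,0]]
    - [[-8.8,-2.1,4.2],[0,0,0]]
    - [[-9.4,-2.2,2.6],[0,0,0]]
    - [[-9.4,-2.2,2.6],[0,0,0]]

```text
time: 6.4
tcp_pos: [0.5251, -0.3188, 0.2072]
orientation: [[-0.231, 0.973, 0.0], [0.973, 0.231, -0.0], [-0.0, 0.0, -1.0]]
ft_force: [0.5, 0.6, -0.5]
gripper_width: 0.0104
grip_force: 39.2
```

>>> drive_tool:
  steps:
    - [[-9.7,-2.3,0.9],[0,0,0]]
    - [[-9.7,-2.3,0.9],[0,0,0]]
    - [[-9.7,-2.3,-0.9],[0,0,0]]
    - [[-9.7,-2.3,-0.9],[0,0,0]]
    - [[-9.4,-2.2,-2.6],[0,0,0]]
    - [[-9.4,-2.2,-2.6],[0,0,0]]

```text
time: 6.9
tcp_pos: [0.4665, -0.3328, 0.2013]
orientation: [[-0.23, 0.973, -0.001], [0.973, 0.23, -0.0], [-0.0, -0.001, -1.0]]
ft_force: [-0.8, -0.7, 0.4]
gripper_width: 0.0109
grip_force: 39.2
```

>>> drive_tool:
  steps:
    - [[-8.8,-2.1,-4.2],[0,0,0]]
    - [[-8.8,-2.1,-4.2],[0,0,0]]
    - [[-8.0,-1.9,-5.7],[0,0,0]]
    - [[-8.0,-1.9,-5.7],[0,0,0]]
    - [[-6.9,-1.6,-7.1],[0,0,0]]
    - [[-6.9,-1.6,-7.1],[0,0,0]]
    - [[-5.6,-1.3,-8.2],[0,0,0]]
    - [[-5.6,-1.3,-8.2],[0,0,0]]

```text
time: 7.57
tcp_pos: [0.4096, -0.3456, 0.1497]
orientation: [[-0.231, 0.973, -0.0], [0.973, 0.231, 0.0], [0.0, -0.0, -1.0]]
ft_force: [-0.1, -0.0, -0.6]
gripper_width: 0.0106
grip_force: 39.1
```

>>> drive_tool:
  steps:
    - [[-4.1,-1.0,-9.1],[0,0,0]]
    - [[-4.1,-1.0,-9.1],[0,0,0]]
    - [[-2.5,-0.6,-9.7],[0,0,0]]
    - [[-2.5,-0.6,-9.7],[0,0,0]]
    - [[0,0,0],[0,0,0]]
    - [[0,0,0],[0,0,0]]

```text
time: 8.07
tcp_pos: [0.3964, -0.3487, 0.1125]
orientation: [[-0.231, 0.973, -0.001], [0.973, 0.231, 0.001], [0.001, -0.001, -1.0]]
ft_force: [0.0, -0.2, -0.0]
gripper_width: 0.0106
grip_force: 39.2
```

Run:
```python
from h import *
b=save('side','s4.png')[80:220,300:430,::-1]; a=save('top','t4.png')[160:280,335:435,::-1]
s=bot.get_state();print(s['tcp_pos'],s['ft_force'],s['joints'].round(1),s['gripper_width'])
b=cv2.resize(b,None,fx=3.5,fy=3.5,interpolation=cv2.INTER_CUBIC);a=cv2.resize(a,None,fx=3.4,fy=3.4,interpolation=cv2.INTER_CUBIC)
o=np.zeros((490,800,3),np.uint8);o[:,:455]=b;o[:408,460:800]=a
cv2.imwrite('pics/c4.png',o)
```

```text
[ 0.3969305  -0.3488951   0.11331078] [0.00424044 0.98119957 0.07891638] [ 21.1  33.3  21.1 123.5 -25.5  27.3  75.3] 0.010383335490078104
```

View pics/c4.png

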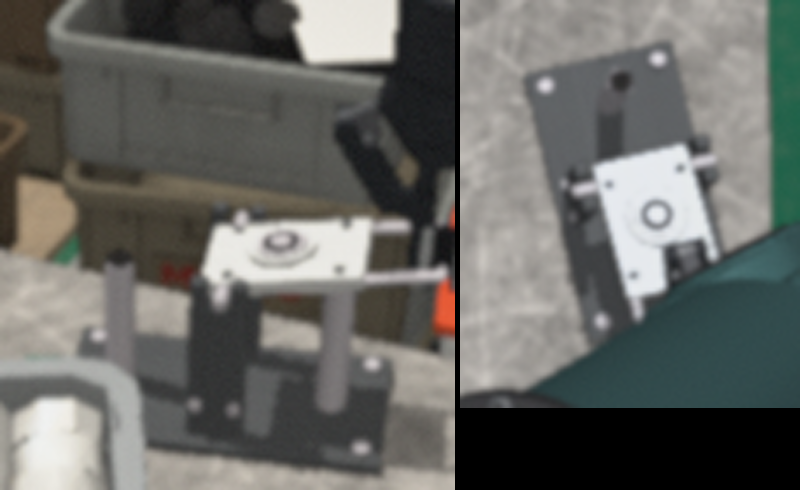

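The carrier is at about 170° with the boss on top at crop (280,240) and the pins still in the notches. I'll lower the last 20 mm.

>>> drive_tool:
  steps:
    - [[-0.9,-0.2,-7],[0,0,0]]
    - [[-0.8,-0.2,-6],[0,0,0]]
    - [[0,0,-4],[0,0,0]]
    - [[0,0,-2],[0,0,0]]
    - [[0,0,0],[0,0,0]]
    - [[0,0,0],[0,0,0]]
    - [[0,0,0],[0,0,0]]

```text
time: 8.75
tcp_pos: [0.3953, -0.3495, 0.0944]
orientation: [[-0.231, 0.973, 0.0], [0.973, 0.231, -0.0], [-0.0, 0.0, -1.0]]
ft_force: [0.8, -0.3, 0.9]
gripper_width: 0.0105
grip_force: 39.2
```

>>> drive_tool:
  steps:
    - [[0,0,-0.8],[0,0,0]]
    - [[0,0,0],[0,0,0]]
    - [[0,0,0],[0,0,0]]
    - [[0,0,0],[0,0,0]]

```text
time: 9.08
tcp_pos: [0.3952, -0.3496, 0.0937]
orientation: [[-0.231, 0.973, 0.001], [0.973, 0.231, -0.0], [-0.0, 0.0, -1.0]]
ft_force: [1.6, -0.1, 0.4]
gripper_width: 0.0106
grip_force: 39.3
```

>>> drive_tool:
  steps:
    - [[0,0,0],[0,0,0]]
    - [[0,0,0],[0,0,0]]
    - [[0,0,0],[0,0,0]]
    - [[0,0,0],[0,0,0]]
    - [[0,0,0],[0,0,0]]
    - [[0,0,0],[0,0,0]]
  grip: 0.6

```text
time: 9.58
tcp_pos: [0.3949, -0.3494, 0.0935]
orientation: [[-0.231, 0.973, -0.0], [0.973, 0.231, 0.0], [0.0, -0.0, -1.0]]
ft_force: [0.0, 0.3, 0.0]
gripper_width: 0.0339
grip_force: 0.0
```

>>> drive_tool:
  steps:
    - [[0,0,5],[0,0,0]]
    - [[0,0,15],[0,0,0]]
    - [[0,0,20],[0,0,0]]
    - [[0,0,25],[0,0,0]]
    - [[0,0,25],[0,0,0]]
    - [[0,0,20],[0,0,0]]
    - [[0,0,10],[0,0,0]]
    - [[0,0,0],[0,0,0]]

```text
time: 10.25
tcp_pos: [0.3961, -0.3505, 0.2158]
orientation: [[-0.231, 0.973, 0.004], [0.973, 0.231, -0.003], [-0.004, 0.003, -1.0]]
ft_force: [0.4, -0.5, 0.5]
gripper_width: 0.0344
grip_force: 0.0
```

Run:
```python
from h import *
s=bot.get_state();print(s['tcp_pos'],s['ft_force'],s['joints'].round(1))
save('top','t5.png');save('side','s5.png')
g=cv2.imread('pics/t5.png').max(2); x0,y0=335,160
c=cv2.resize(g[160:280,335:435],None,fx=4,fy=4,interpolation=cv2.INTER_CUBIC)
px=lambda p:(np.array(p)+.5)/4-.5+[x0,y0]
m=(c>185).astype(np.uint8); m=cv2.morphologyEx(m,cv2.MORPH_CLOSE,np.ones((9,9)));m=cv2.morphologyEx(m,cv2.MORPH_OPEN,np.ones((25,25)))
cs=max(cv2.findContours(m,0,2)[0],key=cv2.contourArea); r=cv2.minAreaRect(cs)
B=np.array([onz('top',px(p),.105) for p in cv2.boxPoints(r)]);print('plate',B.round(4).tolist(),[np.linalg.norm(B[i]-B[i-1]).round(4) for i in range(4)],'ctr',B.mean(0))
b=cv2.imread('pics/s5.png')[80:220,300:430];a=cv2.imread('pics/t5.png')[160:280,335:435]
b=cv2.resize(b,None,fx=3.5,fy=3.5,interpolation=cv2.INTER_CUBIC);a=cv2.resize(a,None,fx=3.4,fy=3.4,interpolation=cv2.INTER_CUBIC)
o=np.zeros((490,800,3),np.uint8);o[:,:455]=b;o[:408,460:800]=a
cv2.imwrite('pics/c5.png',o)
```

```text
[ 0.39607592 -0.35046363  0.21576788] [ 0.37420171 -0.51575368  0.49386199] [ 14.8  24.4  29.  120.  -18.4  39.5  69.2]
plate [[0.5114, -0.2925, 0.105], [0.5251, -0.3494, 0.105], [0.4407, -0.3679, 0.105], [0.4272, -0.3116, 0.105]] [np.float64(0.0863), np.float64(0.0585), np.float64(0.0864), np.float64(0.0579)] ctr [ 0.47611296 -0.33034533  0.105     ]
```

View pics/c5.png

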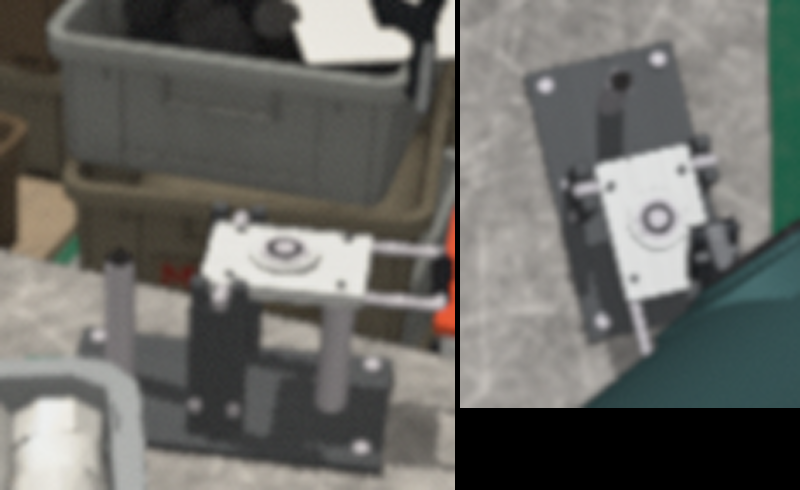

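The carrier lies flat on the near post, boss up at crop (285,247), with both pins in the notches. The balance point works out to about (0.470, -0.332). I'll turn the tool 90° and move above it.

>>> drive_tool:
  steps:
    - [[6,1.5,0],[0,0,-0.12]]
    - [[6,1.5,0],[0,0,-0.12]]
    - [[6,1.5,0],[0,0,-0.12]]
    - [[6,1.5,0],[0,0,-0.12]]
    - [[6,1.5,0],[0,0,-0.12]]
    - [[6,1.5,0],[0,0,-0.12]]
    - [[6,1.5,0],[0,0,-0.12]]
    - [[6,1.5,0],[0,0,-0.12]]
  grip: 0

```text
time: 11.02
tcp_pos: [0.4424, -0.3366, 0.2116]
orientation: [[0.669, 0.743, -0.003], [0.743, -0.669, 0.002], [-0.001, -0.003, -1.0]]
ft_force: [0.6, -0.2, 0.1]
gripper_width: 0.0857
grip_force: 0.0
```

>>> drive_tool:
  steps:
    - [[6,1.5,0],[0,0,-0.12]]
    - [[6,1.5,0],[0,0,-0.12]]
    - [[6,1.5,0],[0,0,-0.12]]
    - [[6,1.5,0],[0,0,-0.12]]
    - [[2,0.4,-15],[0,0,-0.12]]
    - [[0,0,-20],[0,0,-0.01]]
    - [[0,0,-10],[0,0,0]]
    - [[0,0,0],[0,0,0]]

```text
time: 11.68
tcp_pos: [0.4671, -0.3291, 0.165]
orientation: [[0.973, 0.232, -0.006], [0.232, -0.973, 0.004], [-0.005, -0.005, -1.0]]
ft_force: [0.5, -0.2, -0.7]
gripper_width: 0.0856
grip_force: 0.0
```

Run:
```python
from h import *
a=save('top','t6.png')[170:250,360:430,::-1];b=save('side','s6.png')[80:220,300:430,::-1]
s=bot.get_state();print(s['tcp_pos'],s['ft_force'],s['orientation'].round(3).tolist(),s['joints'].round(1))
b=cv2.resize(b,None,fx=3.5,fy=3.5,interpolation=cv2.INTER_CUBIC);a=cv2.resize(a,None,fx=4.8,fy=4.8,interpolation=cv2.INTER_CUBIC)
o=np.zeros((490,800,3),np.uint8);o[:,:455]=b;o[:384,460:796]=a
cv2.imwrite('pics/c6.png',o)
```

```text
[ 0.46823077 -0.33095497  0.16769783] [0.14152481 0.05739614 0.27235583] [[0.973, 0.231, -0.002], [0.231, -0.973, 0.001], [-0.002, -0.001, -1.0]] [ -2.8  38.6  49.9 116.9 -42.7  44.7  -3.2]
```

View pics/c6.png

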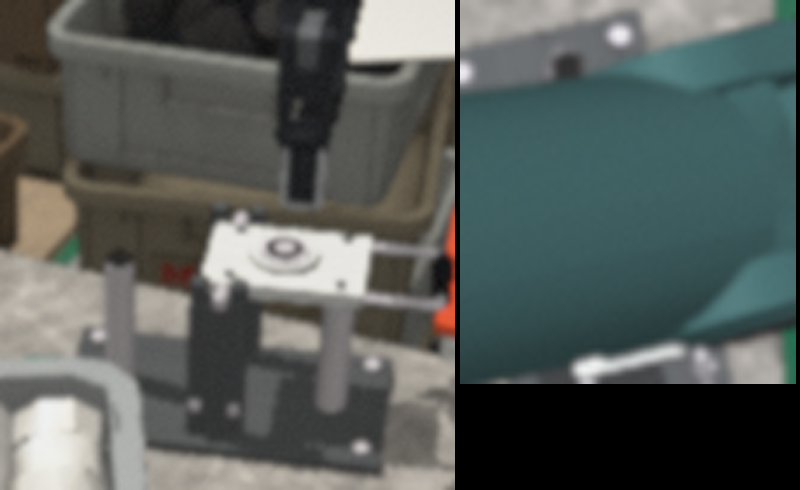

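The side view shows the near finger centred at crop (303,190), over the plate just past the boss toward the handle, clear of the cheeks. I'll descend.

>>> drive_tool:
  steps:
    - [[1.5,-1,-10],[0,0,0]]
    - [[0,0,-15],[0,0,0]]
    - [[0,0,-12],[0,0,0]]
    - [[0,0,-8],[0,0,0]]
    - [[0,0,0],[0,0,0]]
    - [[0,0,0],[0,0,0]]

```text
time: 12.28
tcp_pos: [0.4703, -0.3321, 0.1232]
orientation: [[0.973, 0.231, -0.001], [0.231, -0.973, 0.0], [-0.0, -0.0, -1.0]]
ft_force: [0.3, -0.5, -0.2]
gripper_width: 0.0851
grip_force: 0.0
```

>>> drive_tool:
  steps:
    - [[0,0,-8],[0,0,0]]
    - [[0,0,-8],[0,0,0]]
    - [[0,0,-8],[0,0,0]]
    - [[0,0,-6],[0,0,0]]
    - [[0,0,-4],[0,0,0]]
    - [[0,0,0],[0,0,0]]
    - [[0,0,0],[0,0,0]]
    - [[0,0,0],[0,0,0]]

```text
time: 12.95
tcp_pos: [0.4706, -0.3323, 0.0896]
orientation: [[0.973, 0.232, 0.0], [0.232, -0.973, -0.0], [0.0, 0.0, -1.0]]
ft_force: [0.7, -0.0, 0.2]
gripper_width: 0.0851
grip_force: 0.0
```

>>> drive_tool:
  steps:
    - [[0,0,0],[0,0,0]]
    - [[0,0,0],[0,0,0]]
    - [[0,0,0],[0,0,0]]
    - [[0,0,0],[0,0,0]]
    - [[0,0,0],[0,0,0]]
    - [[0,0,0],[0,0,0]]
    - [[0,0,0],[0,0,0]]
    - [[0,0,0],[0,0,0]]
  grip: 1.0
  grip_force: 60

```text
time: 13.62
tcp_pos: [0.4708, -0.3323, 0.0901]
orientation: [[0.973, 0.232, 0.001], [0.232, -0.973, -0.0], [0.001, 0.0, -1.0]]
ft_force: [0.7, 1.4, 5.9]
gripper_width: 0.0591
grip_force: 64.2
```

>>> drive_tool:
  steps:
    - [[0,0,1],[0,0,0]]
    - [[0,0,2],[0,0,0]]
    - [[0,0,3],[0,0,0]]
    - [[0,0,3],[0,0,0]]
    - [[0,0,3],[0,0,0]]
    - [[0,0,3],[0,0,0]]
    - [[0,0,3],[0,0,0]]
    - [[0,0,3],[0,0,0]]

```text
time: 14.28
tcp_pos: [0.4705, -0.332, 0.1108]
orientation: [[0.973, 0.232, 0.0], [0.232, -0.973, -0.0], [0.0, 0.0, -1.0]]
ft_force: [-0.0, 0.3, -1.3]
gripper_width: 0.0587
grip_force: 64.6
```

>>> drive_tool:
  steps:
    - [[0,0,5],[0,0,0]]
    - [[0,0,8],[0,0,0]]
    - [[0,0,10],[0,0,0]]
    - [[0,0,10],[0,0,0]]
    - [[0,0,10],[0,0,0]]
    - [[0,0,10],[0,0,0]]
    - [[0,0,10],[0,0,0]]
    - [[0,0,10],[0,0,0]]

```text
time: 14.95
tcp_pos: [0.4705, -0.3321, 0.1847]
orientation: [[0.973, 0.232, 0.0], [0.232, -0.973, -0.0], [0.0, 0.0, -1.0]]
ft_force: [0.3, 0.7, -2.5]
gripper_width: 0.059
grip_force: 64.7
```

>>> drive_tool:
  steps:
    - [[0,0,10],[0,0,0]]
    - [[0,0,10],[0,0,0]]
    - [[0,0,10],[0,0,0]]
    - [[0,0,8],[0,0,0]]
    - [[0,0,5],[0,0,0]]
    - [[0,0,3],[0,0,0]]
    - [[0,0,1],[0,0,0]]
    - [[0,0,0],[0,0,0]]

```text
time: 15.62
tcp_pos: [0.4705, -0.3319, 0.2305]
orientation: [[0.973, 0.232, -0.0], [0.232, -0.973, 0.0], [-0.0, -0.0, -1.0]]
ft_force: [1.2, 0.5, -2.3]
gripper_width: 0.0586
grip_force: 64.7
```

>>> drive_tool:
  steps:
    - [[0,0,0],[0,0,0]]
    - [[0,0,0],[0,0,0]]
    - [[0,0,0],[0,0,0]]
    - [[0,0,0],[0,0,0]]
    - [[0,0,0],[0,0,0]]
    - [[0,0,0],[0,0,0]]
    - [[0,0,0],[0,0,0]]
    - [[0,0,0],[0,0,0]]

```text
time: 16.28
tcp_pos: [0.4705, -0.3321, 0.2305]
orientation: [[0.973, 0.232, 0.0], [0.232, -0.973, -0.0], [0.0, 0.0, -1.0]]
ft_force: [-0.5, 0.4, -2.9]
gripper_width: 0.0586
grip_force: 64.7
```

Run:
```python
from h import *
im=save('side','s7.png');b=im[20:210,280:440,::-1];a=save('top','t7.png')[130:310,270:430,::-1]
s=bot.get_state();print(s['tcp_pos'],s['ft_force'],s['torque'],np.abs(s['dq']).max(),s['joints'].round(1))
b=cv2.resize(b,None,fx=3,fy=3,interpolation=cv2.INTER_CUBIC);a=cv2.resize(a,None,fx=2,fy=2,interpolation=cv2.INTER_CUBIC)
o=np.zeros((570,800,3),np.uint8);o[:,:480]=b;o[:360,480:800]=a
cv2.imwrite('pics/c7.png',o)
```

```text
[ 0.47053458 -0.33204742  0.23050747] [-0.07541566  0.79177834 -2.65451298] [-0.00876764 -0.01384608 -0.03448225] 0.13569386010598228 [ -6.5  34.7  55.3 114.  -37.1  50.9  -7.7]
```

View pics/c7.png

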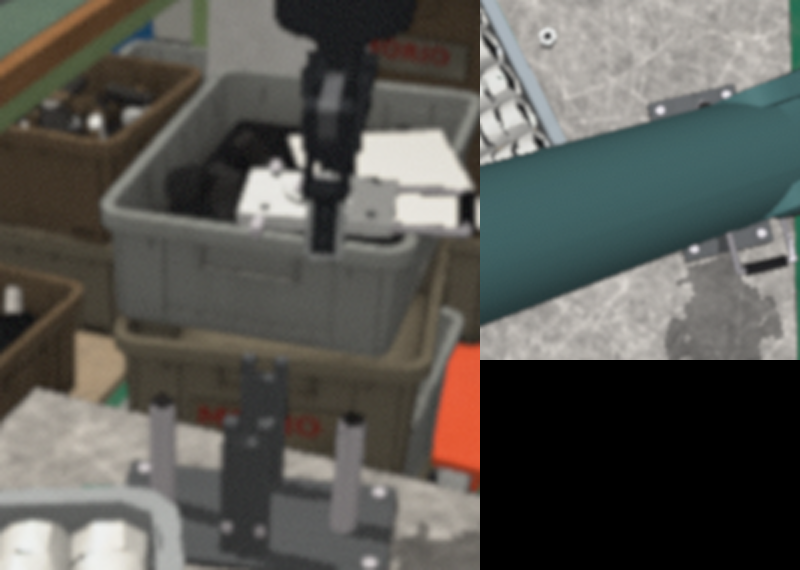

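The carrier is out of the stand, boss side up, and the pin-end corner is at crop (238,222). I'll check the level numerically against the expected projection.

Run:
```python
from h import *
u=np.array([.973,.23,0]);v=np.array([-.23,.973,0]);pv=np.array([.5068,-.3234,.2404])
f=lambda n,P:((proj(n,P)-[280,20]+.5)*3-.5).round(0) if n=='side' else ((proj(n,P)-[270,130]+.5)*2-.5+[480,0]).round(0)
print('pin-end near corner top',f('side',pv+.013*u+.03*v+[0,0,.005]),'bottom',f('side',pv+.013*u+.03*v-[0,0,.005]))
print('pin tip near',f('side',pv+.046*v))
print('handle-end near corner',f('side',pv-.075*u+.03*v+[0,0,.005]),'far',f('side',pv-.075*u-.03*v+[0,0,.005]))
for y in(.02,-.02):print('sleeve end',y,f('side',pv-.115*u+y*v),f('top',pv-.115*u+y*v))
```

```text
pin-end near corner top [237. 212.] bottom [236. 229.]
pin tip near [255. 235.]
handle-end near corner [393. 224.] far [400. 180.]
sleeve end 0.02 [465. 230.] [744. 269.]
sleeve end -0.02 [468. 200.] [786. 260.]
```

```bash
python3 -c "
from rig import bot
print(bot.sign_off())"
```

```text
the job is handed in; nothing more can be done
None
```

The carrier was led over to the near rest post, then lifted out of the stand gripped at its balance point, and handed in about 14 cm above where it lay, boss up, level and motionless, without going near the plug gauge, bearing or nut.

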